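# Put the potatoes away in the tilt-out bin

### The arm

A 6-joint arm with a two-finger parallel gripper is mounted at the origin on the work surface. World frame = base frame: x ahead of the robot, y to its left, z up, the work surface at z = 0. Lengths are in m, angles in degrees, forces in N, time in s.
With the tool pointing down it reaches from about 0.25 to 0.775 m from the base axis. Payload 4 kg.
Tool frame: the origin (TCP) lies where the fingers leave the gripper's body, on its centre line; the fingertips stand 97 mm ahead of it and the grasp point (between the pads) lies 78 mm ahead of it; x points along the fingers, y is the direction in which the jaws open and shut, and the axes are right-handed (so a half turn about x gives the same grasp; the last joint's range is limited). The gripper opens to 94 mm and grips with 3 to 60 N. Pads are 16 mm wide; open, the fingers measure 119 mm over their backs; the gripper's body (75 mm by 177 mm) begins 78 mm behind the grasp point.
Start: joints at [62.447, 4.996, 78.535, -0, 96.463, -5.907], TCP at [0.203, 0.511, 0.303] pointing down, gripper open.
Joint ranges: [-177.83, 177.83], [-43.37, 116.18], [15.69, 146.23], [-61.86, 241.86], [9.47, 152.12], [-147.06, 147.06]. Speed limits (degrees/s): [159.86, 159.86, 180, 180, 180, 180].

### API

Orientations are given as a 3x3 rotation matrix whose columns are the frame's x, y, z axes.
In Python, from workcell import env, fingers, inverse_kinematics, get_image, camera_model gives the robot as it stands. Calls block until the motion is done:
- env.move_ptp(position, orientation): joint-space move of the TCP to a pose.
- env.line_to(position, attitude=None, velocity=0.15): straight line of the TCP; attitude=None keeps the orientation; velocity is the mean speed in m/s.
- env.goto_joints(angles): joint-space move.
- fingers.grip(opening): finger opening in m; the grip force is fixed at half the most; returns when the fingers have stopped.
- env.sleep(seconds).
- inverse_kinematics(position, orientation): joint angles nearest the present ones, or None.
- env.state(): the state.
- get_image(name): name is "scene" or "top"; returns the picture (400x640x3 uint8, blue, green, red); there is no depth.
- camera_model(name): a dict with "mtx" (3x3 intrinsics, pixels), "k1" (the pictures are not rectified: a ray, as slopes to the right and down, at radius r is drawn at 1 + k1 r^2 times it, then the intrinsics apply), "R" (3x3) and "t" (3): a world point X has camera coordinates R X + t. Camera axes: x right, y down, z forward; pixel columns grow to the right and rows downward; lengths in m; the calibration is good to about 2 mm. A picture is of the moment at which its call begins. camera_model takes no time and is no camera call.
A pose or a line that the arm cannot do raises env.IKError and nothing moves.
- env.hand_in(): hands the job in, once; it reports no verdict.
The state is a dict: "clock": time; "joint_pos": joint angles; "qd": joint speeds; "effort": joint torques, N m; "tool_pos": TCP position; "orientation": TCP orientation; "contact_force": force on the tool from outside, world axes, zero at the start; "ft_torque": the same for the moment, N m; "finger_gap": finger opening in m.
Only numpy, scipy, OpenCV 4.12 (cv2) and the standard library are available. Lean on these libraries where they do the work, as an engineer would, in place of code of your own. Each camera call takes 0.05 s, during which the arm holds its last target.

### The job

Put all the potatoes away in the tilt-out potato bin: swing its latch bar up out of the way, tip the white hopper out to about 40 degrees (never past 50), and put every potato into it while it is tipped out. Then tip the hopper back level until it is fully home, and only then swing the latch bar down until it rests in its catch. Leave the kettle, pepper mill, oil bottle and mug where they stand.

Things in the scene. Friction and masses are not known exactly. Their poses are not given: they have to be found in the camera images.
- bin: Counter-top potato bin: light-wood case 200 deep x 296 wide x 250 mm high with a closed roof (top at z 250), fixed. Origin: centre of its underside. Its own -x axis points out of its front; y runs along its width. The white hopper fills the front between two 24 mm cheeks. At 40 degrees its mouth, from the roof's front edge out to the leaning panel's top edge, is a gap about 115 mm wide.
- hopper (a joint): Tilt (rad) of the white hopper about the level hinge along its bottom front edge: 0 = level, fully home on its stop (front panel upright, flush with the case); grows as the panel's top tips outward (bin -x); 0.70 = 40 degrees; far stop 1.1. A friction stay holds it wherever it is left (5 to 8 N at the pull bar moves it). The latch bar, when down, locks it.
- hopper_hinge (a point): Mid-point of the hopper's hinge line, fixed on the bin: 93 mm in front (bin -x) of the bin's origin and 24 mm above the counter. Axes as the bin.
- hopper_in (a point): Centre of the hopper's inner floor, 75 mm inward and 14 mm above the hinge; tilts with the hopper; when level, axes as the bin (x inward, z up). The front panel (14 mm thick, 236 wide, 200 high) has its inner face at x -68 and its top edge at z 190 mm (175 mm above the counter at 40 degrees); back wall's inner face at x +65, top z 91; side walls at y +-108.
- pull_bar (a point): Middle of the hopper's steel pull bar: round, 12 mm thick, 92 long along the bin's y, its middle 65 mm to the bin's -y of the hinge's mid-point. Its axis is 39 mm in front of the panel (33 mm clear behind the bar), level with the panel's top edge: from the hinge 46 mm out and 208 mm up (z 232) when home. Tilts with the hopper. Axes as hopper_in.
- latch (a joint): Latch bar on the front of the bin's +y cheek, swinging in the plane of the front about a level axis, in rad: 0 = down, level, resting in the steel catch on the hopper's front; grows as its free end swings up; 1.57 = straight up; stop at 1.75. It stays where it is left (about 2 N at the knob moves it). It is clear of the hopper above about 1.3.
- latch_pivot (a point): Point on the latch bar's swing axis (bin's x), at bin (-142, +137, 185) mm, at the same depth as latch_knob. Axes as the bin.
- latch_knob (a point): Middle of the latch bar's round black knob, 18 mm thick, which sticks 46 mm straight out of the bar towards the bin's -x; 92 mm from the swing axis. Latch down: the knob lies towards the bin's -y from the pivot, at z 185 mm; swung up, it stands above the pivot. Moves with the latch.
- board: Wooden chopping board 340 x 260 x 18 mm, fixed, on which the potatoes start. Origin: centre of its underside.
- potato1: Brown potato, 82 mm long (its own x) and 52 to 54 mm thick, about 0.14 kg. Its origin lies on its skin, 26 mm below its middle (middle = 26 mm along its own z); it may lie on any side. May be absent.
- potato2: Brown potato, 82 mm long (its own x) and 52 to 54 mm thick, about 0.14 kg. Its origin lies on its skin, 26 mm below its middle (middle = 26 mm along its own z); it may lie on any side. May be absent.
- potato3: Brown potato, 82 mm long (its own x) and 52 to 54 mm thick, about 0.14 kg. Its origin lies on its skin, 26 mm below its middle (middle = 26 mm along its own z); it may lie on any side. May be absent.
- potato4: Brown potato, 82 mm long (its own x) and 52 to 54 mm thick, about 0.14 kg. Its origin lies on its skin, 26 mm below its middle (middle = 26 mm along its own z); it may lie on any side. May be absent.
- potato5: Brown potato, 82 mm long (its own x) and 52 to 54 mm thick, about 0.14 kg. Its origin lies on its skin, 26 mm below its middle (middle = 26 mm along its own z); it may lie on any side. May be absent.
- kettle: Glass electric kettle, steel base 150 mm across, 225 mm high with a black handle. Origin: centre of underside. Bystander.
- mill: Wooden pepper mill, 60 mm across, 205 mm high. Origin: centre of underside. Bystander.
- oil: Green glass oil bottle, 64 mm across, 220 mm high. Origin: centre of underside. Bystander.
- mug: Blue mug, 84 mm across, 95 mm high. Origin: centre of underside. Bystander.
There are look-alikes about, which are no part of the job. Leave any pink, purple or red look-alike of the potato2 alone.

How it is judged (in metres and radians):
On the way, in this order (a step that is already met when the one before it is completed fails the run):
1. the latch bar is swung up clear of the hopper, the hopper still home (value of joint latch above 1.3 rad and value of joint hopper below 0.08 rad), for 0.1 s.
2. the hopper is tipped out to about 40 degrees (32 to 48) and still (value of joint hopper between 0.56 and 0.84 rad and velocity of joint hopper between -0.05 and 0.05 rad/s), for 0.3 s.
3. every potato lies still in the hopper while it is tipped out (x of potato1 in the frame of hopper_in between -0.09 and 0.09 m and y of potato1 in the frame of hopper_in between -0.112 and 0.112 m and z of potato1 in the frame of hopper_in between -0.01 and 0.19 m and linear speed of each of potato1, potato2, potato3, potato4, potato5 below 0.04 m/s and x of potato2 in the frame of hopper_in between -0.09 and 0.09 m and y of potato2 in the frame of hopper_in between -0.112 and 0.112 m and z of potato2 in the frame of hopper_in between -0.01 and 0.19 m and x of potato3 in the frame of hopper_in between -0.09 and 0.09 m and y of potato3 in the frame of hopper_in between -0.112 and 0.112 m and z of potato3 in the frame of hopper_in between -0.01 and 0.19 m and x of potato4 in the frame of hopper_in between -0.09 and 0.09 m and y of potato4 in the frame of hopper_in between -0.112 and 0.112 m and z of potato4 in the frame of hopper_in between -0.01 and 0.19 m and x of potato5 in the frame of hopper_in between -0.09 and 0.09 m and y of potato5 in the frame of hopper_in between -0.112 and 0.112 m and z of potato5 in the frame of hopper_in between -0.01 and 0.19 m and value of joint hopper between 0.5 and 0.88 rad), for 0.2 s.
4. the hopper is back level, fully home, with the potatoes in it and the latch bar still up (value of joint hopper below 0.035 rad and value of joint latch above 0.5 rad and x of potato1 in the frame of hopper_in between -0.09 and 0.09 m and y of potato1 in the frame of hopper_in between -0.112 and 0.112 m and z of potato1 in the frame of hopper_in between -0.01 and 0.19 m and linear speed of each of potato1, potato2, potato3, potato4, potato5 below 0.04 m/s and x of potato2 in the frame of hopper_in between -0.09 and 0.09 m and y of potato2 in the frame of hopper_in between -0.112 and 0.112 m and z of potato2 in the frame of hopper_in between -0.01 and 0.19 m and x of potato3 in the frame of hopper_in between -0.09 and 0.09 m and y of potato3 in the frame of hopper_in between -0.112 and 0.112 m and z of potato3 in the frame of hopper_in between -0.01 and 0.19 m and x of potato4 in the frame of hopper_in between -0.09 and 0.09 m and y of potato4 in the frame of hopper_in between -0.112 and 0.112 m and z of potato4 in the frame of hopper_in between -0.01 and 0.19 m and x of potato5 in the frame of hopper_in between -0.09 and 0.09 m and y of potato5 in the frame of hopper_in between -0.112 and 0.112 m and z of potato5 in the frame of hopper_in between -0.01 and 0.19 m), for 0.2 s.
At the end, for the whole second after the job is handed in: The hopper is home (within 2.5 degrees of level), the latch bar rests in its catch (within 3.5 degrees), every potato lies still inside the hopper, and the kettle, mill, oil bottle and mug stand upright within 40 mm of where they began (value of joint hopper below 0.045 rad and value of joint latch below 0.06 rad and velocity of joint latch between -0.05 and 0.05 rad/s and x of potato1 in the frame of hopper_in between -0.09 and 0.09 m and y of potato1 in the frame of hopper_in between -0.112 and 0.112 m and z of potato1 in the frame of hopper_in between -0.01 and 0.19 m and linear speed of each of potato1, potato2, potato3, potato4, potato5 below 0.04 m/s and x of potato2 in the frame of hopper_in between -0.09 and 0.09 m and y of potato2 in the frame of hopper_in between -0.112 and 0.112 m and z of potato2 in the frame of hopper_in between -0.01 and 0.19 m and x of potato3 in the frame of hopper_in between -0.09 and 0.09 m and y of potato3 in the frame of hopper_in between -0.112 and 0.112 m and z of potato3 in the frame of hopper_in between -0.01 and 0.19 m and x of potato4 in the frame of hopper_in between -0.09 and 0.09 m and y of potato4 in the frame of hopper_in between -0.112 and 0.112 m and z of potato4 in the frame of hopper_in between -0.01 and 0.19 m and x of potato5 in the frame of hopper_in between -0.09 and 0.09 m and y of potato5 in the frame of hopper_in between -0.112 and 0.112 m and z of potato5 in the frame of hopper_in between -0.01 and 0.19 m and distance of each of kettle, mill, oil, mug from where it was at the start of the episode below 0.04 m and angle between each of kettle, mill, oil, mug's own z axis and vertical below 0.2 rad); the robot touches nothing.
It fails at once if the hopper is tipped out past 50 degrees (rule: 53) (value of joint hopper above 0.925 rad).
It fails at once if the kettle, pepper mill, oil bottle or mug is knocked over or moved by more than 40 mm (distance of any of kettle, mill, oil, mug from where it was at the start of the episode above 0.04 m or angle between any of kettle, mill, oil, mug's own z axis and vertical above 0.5 rad).
Of potato1, potato2, potato3, potato4, potato5 only 3 to 5 are there at a start; the rules pass over those that are not, and their reading is None.
At some moment in a run one of potato1, potato2, potato3, potato4, potato5 may be knocked a few centimetres aside while the robot is not near it.
Once in a run the grip may slacken for a moment while it holds something.
It also fails if it takes over 210 s, if anything falls off the work surface, if the arm or the gripper's body presses on something with over 40 N, if the wrist force passes 120 N, or if a joint passes its speed limit or range.

## Working session

There is one attempt and no reset: what is moved stays moved. The work goes in short steps, each a Python script; the robot and the scene stay as the last script left them, time stands still between calls to the robot, and variables do not carry over. Pictures are saved under pics/ and viewed, and the job is handed in when it is done.

```bash
mkdir -p pics; ls; python3 - <<'E'
from workcell import env,get_image,camera_model
import cv2
for n in("scene","top"):
    cv2.imwrite(f"pics/{n}0.png",get_image(n)); m=camera_model(n); print(n,m)
s=env.state();print(s)
E
```

```text
pics
scene {'mtx': array([[435.92920154,   0.        , 319.96579267],
       [  0.        , 435.92920154, 195.85518826],
       [  0.        ,   0.        ,   1.        ]]), 'k1': -0.09802848702872523, 'R': array([[ 0.29615155, -0.95510881,  0.00783703],
       [-0.76536925, -0.24221148, -0.5962747 ],
       [ 0.57140544,  0.17058946, -0.80274222]]), 't': array([-0.13940125,  0.40360222,  1.32847504])}
top {'mtx': array([[365.29796707,   0.        , 320.0627388 ],
       [  0.        , 365.29796707, 202.94296182],
       [  0.        ,   0.        ,   1.        ]]), 'k1': 0.013560456056433289, 'R': array([[ 0.00802881, -0.99987871, -0.0133456 ],
       [-0.98911854, -0.00598038, -0.14699913],
       [ 0.14690149,  0.0143806 , -0.98904659]]), 't': array([-0.02497318,  0.47200963,  1.26231615])}
{'clock': 0.1, 'joint_pos': array([ 6.24464448e+01,  5.03598618e+00,  7.86157168e+01,  1.23981826e-03,
        9.64634899e+01, -5.90818584e+00]), 'qd': array([ 0.05688881, -0.09389623, -0.09291494, -0.05411464, -0.10766959,
        0.01634134]), 'effort': array([ 2.37439912e-03, -3.41253126e+01, -3.03301978e+01,  7.20875454e-02,
        3.03705095e-02, -9.03192426e-05]), 'tool_pos': array([0.20274026, 0.51094286, 0.30161369]), 'orientation': array([[-9.49071291e-04,  3.68857484e-01,  9.29485479e-01],
       [-1.77251408e-03,  9.29483817e-01, -3.68858635e-01],
       [-9.99997979e-01, -1.99759924e-03, -2.28341321e-04]]), 'contact_force': array([-1.03433813,  0.79455087, -0.61760285]), 'ft_torque': array([-0.00772795,  0.04031562, -0.00939704]), 'finger_gap': 0.09392328667755365}
```

View pics/scene0.png

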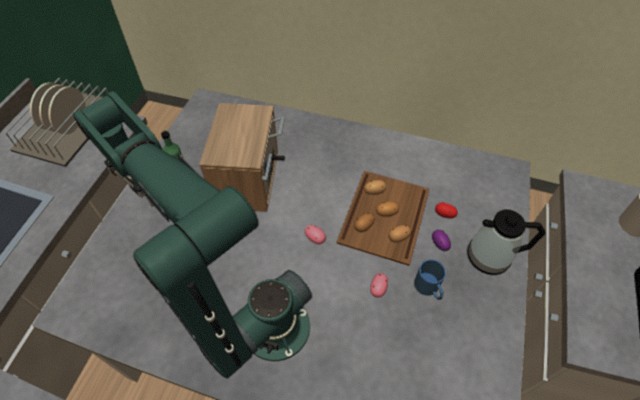

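View pics/top0.png

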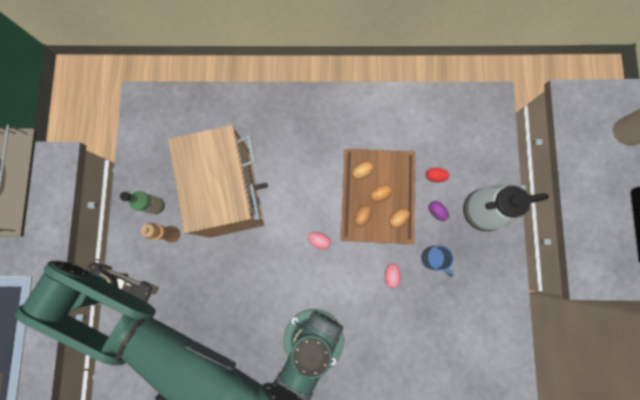

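Four brown potatoes are on the board at top pixels (363,170), (381,193), (363,215) and (400,217). The look-alikes lie off the board: pink (319,240) and (392,276), red (437,175), purple (438,211). The bin's front faces image right.

```bash
python3 - <<'E'
import cv2
t=cv2.imread("pics/top0.png");s=cv2.imread("pics/scene0.png")
cv2.imwrite("pics/t_bin.png",cv2.resize(t[115:250,155:285],None,fx=5.5,fy=4.4*1.0 if 0 else 4.4,interpolation=cv2.INTER_CUBIC)[:, :800])
cv2.imwrite("pics/t_board.png",cv2.resize(t[140:250,310:460],None,fx=5.2,fy=5.2,interpolation=cv2.INTER_CUBIC))
cv2.imwrite("pics/s_bin.png",cv2.resize(s[90:220,190:310],None,fx=4.6,fy=4.6,interpolation=cv2.INTER_CUBIC))
E
```

```text
(no output)
```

View pics/t_bin.png

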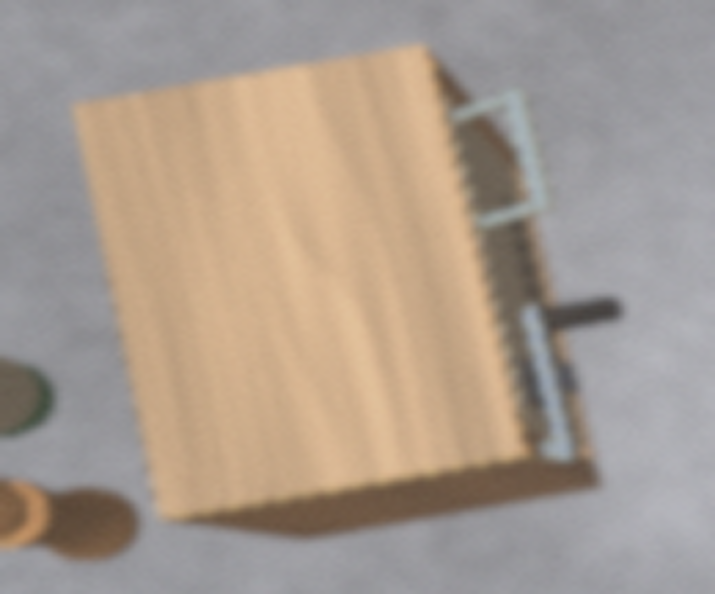

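View pics/t_board.png

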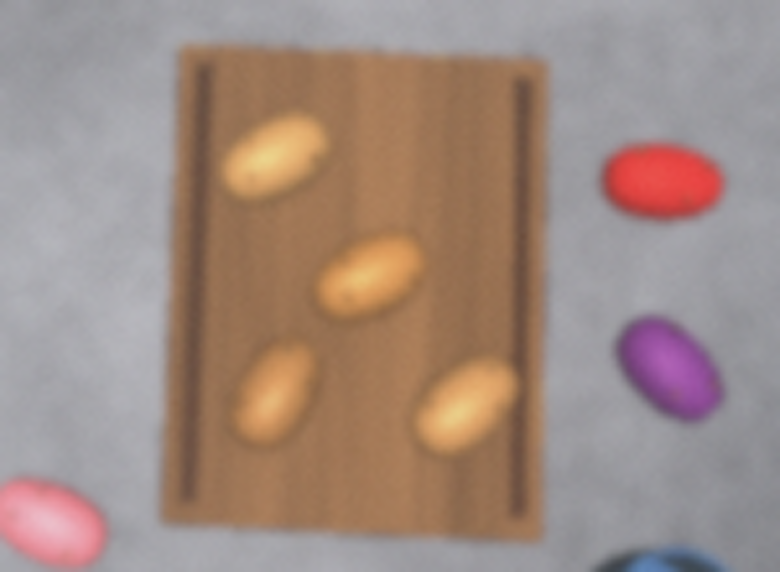

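View pics/s_bin.png

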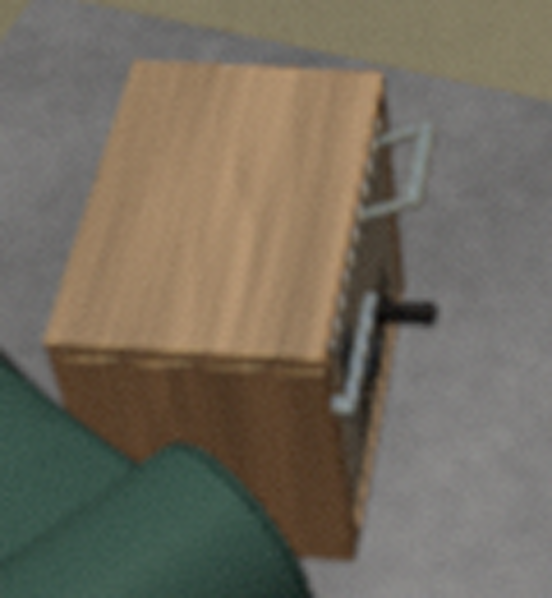

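```bash
cat > h.py <<'E'
import numpy as np,cv2
from scipy.optimize import least_squares
from workcell import env,fingers,inverse_kinematics,get_image,camera_model
CM={n:camera_model(n) for n in("scene","top")}
def proj(n,X):
    m=CM[n];c=m["R"]@np.asarray(X,float)+m["t"];a=c[:2]/c[2];a=a*(1+m["k1"]*(a@a));return m["mtx"][:2,:2]@a+m["mtx"][:2,2]
def ray(n,uv):
    m=CM[n];u=cv2.undistortPoints(np.array([[uv]],float),m["mtx"],np.array([m["k1"],0,0,0]))[0,0]
    return -m["R"].T@m["t"], m["R"].T@np.array([*u,1.])
def atz(n,uv,z):
    o,d=ray(n,uv);return o+d*(z-o[2])/d[2]
def save(name,img,box=None,f=1):
    if box: u0,v0,u1,v1=box;img=img[v0:v1,u0:u1]
    cv2.imwrite(f"pics/{name}.png",cv2.resize(img,None,fx=f,fy=f,interpolation=cv2.INTER_CUBIC))
E
python3 - <<'E'
from h import *
C={"top":[(168.6,138.4),(232.3,125.2),(184.1,233.2),(250.5,219.1)],"scene":[(219.3,103.0),(273.3,105.7),(199.8,165),(260.7,168.3)]}
for n in C: print(n,[atz(n,p,.25).round(4) for p in C[n]])
# order back-far(+x,-y), front-far(-x,-y), back-near, front-near
L=np.array([[.1,-.148],[-.1,-.148],[.1,.148],[-.1,.148]])
def P(p,l,z):
    c,s=np.cos(p[2]),np.sin(p[2]);return np.array([p[0]+c*l[0]-s*l[1],p[1]+s*l[0]+c*l[1],z])
def res(p): return np.concatenate([proj(n,P(p,l,.25))-q for n in C for l,q in zip(L,C[n])])
r=least_squares(res,[.55,.35,1.5]);p=r.x;print(p,np.degrees(p[2]),r.fun.reshape(-1,2).round(1))
for nm,l,z in[("knobend",(-.165,.045),.185),("pivot",(-.119,.137),.185),("bar-",(-.139,-.111),.232),("bar+",(-.139,-.019),.232)]:
    print(nm,P(p,l,z).round(3),*[proj(n,P(p,l,z)).round(1) for n in C])
o=P(p,(-.142,.137),.185);print(o)
for q in[(363,170.3),(381.2,193.2),(362.7,215.6),(399.7,217.8),(319,240),(392,276)]: print(atz("top",q,.044).round(3))
print("board",[atz("top",(310+a/5.2,140+b/5.2),.018).round(3) for a,b in[(182,45),(548,58),(540,540),(162,520)]])
E
```

```text
top [array([0.636 , 0.4378, 0.25  ]), array([0.6788, 0.2455, 0.25  ]), array([0.3482, 0.3726, 0.25  ]), array([0.3909, 0.1795, 0.25  ])]
scene [array([0.6347, 0.435 , 0.25  ]), array([0.679 , 0.2421, 0.25  ]), array([0.3458, 0.3672, 0.25  ]), array([0.3916, 0.1746, 0.25  ])]
[0.5135604  0.30720974 1.79640568] 102.92646359252318 [[-0.   0.2]
 [ 0.9 -0.4]
 [ 0.3  0.4]
 [ 1.  -0.3]
 [-0.6 -0.3]
 [-0.1 -0.3]
 [-1.1 -0.6]
 [-0.6 -0.2]]
knobend [0.507 0.136 0.185] [269.6 184.9] [285.5 158.7]
pivot [0.407 0.161 0.185] [260.9 216.3] [268.3 178.7]
bar- [0.653 0.197 0.232] [249.2 135.4] [283.  116.8]
bar+ [0.563 0.176 0.232] [254.8 163.7] [279.6 135.2]
[0.4117977  0.13816136 0.185     ]
[ 0.589 -0.174  0.044]
[ 0.507 -0.237  0.044]
[ 0.427 -0.171  0.044]
[ 0.42  -0.3    0.044]
[ 0.341 -0.019  0.044]
[ 0.22  -0.269  0.044]
board [array([ 0.677, -0.111,  0.018]), array([ 0.668, -0.368,  0.018]), array([ 0.331, -0.353,  0.018]), array([ 0.342, -0.097,  0.018])]
```

```bash
cat >> h.py <<'E'
BP=np.array([0.5135604,0.30720974,1.79640568])
def B(x,y,z):
    c,s=np.cos(BP[2]),np.sin(BP[2]);return np.array([BP[0]+c*x-s*y,BP[1]+s*x+c*y,z])
BX=np.array([np.cos(BP[2]),np.sin(BP[2]),0]);BY=np.array([-BX[1],BX[0],0])
UP=np.array([0,0,1.])
def Rd(j,flip=None):
    """tool down, jaws along j; pick half turn with smaller |j6|"""
    j=np.array([j[0],j[1],0.]);j/=np.linalg.norm(j)
    out=[]
    for s in(1,-1):
        x=-UP;y=s*j;out.append(np.column_stack([x,y,np.cross(x,y)]))
    return out
def best(g,j):
    c=[]
    for R in Rd(j):
        q=inverse_kinematics(g+.078*UP,R)
        if q is not None: c.append((abs(q[5])+ .3*np.abs(np.array(q)-env.state()["joint_pos"]).max(),R))
    return min(c,key=lambda a:a[0])[1]
def go(g,R,v=None):
    p=np.asarray(g)+.078*UP
    if v is None: env.move_ptp(p,R)
    else: env.line_to(p,R,velocity=v)
def st(m=""):
    s=env.state();print(m,"t",round(s["clock"],1),"grasp",(s["tool_pos"]-.078*UP).round(4),"F",s["contact_force"].round(1),"gap",round(s["finger_gap"],4),flush=True)
def knob(a): return B(-.146,.137-.092*np.cos(a),.185+.092*np.sin(a))
def bar(th):
    x,z=-.046,.208;return B(-.093+x*np.cos(th)-z*np.sin(th),-.065,.024+z*np.cos(th)+x*np.sin(th))
E
python3 - <<'E'
from h import *
s=env.state()
env.line_to(s["tool_pos"]+[0,0,.17],velocity=.25)
R=best(knob(0),BY)
for g in(knob(0),knob(1.7)): print(inverse_kinematics(g+.078*UP,R))
go(knob(0)+.14*UP,R); fingers.grip(.045); st("above")
save("above",get_image("scene"),(180,60,340,230),3.5)
E
```

```text
[ 1.09499289e+01  2.53675232e+00  8.56374662e+01 -2.54444375e-14
  9.18257815e+01 -1.97653483e+00]
[ 1.04596567e+01 -1.17249999e+01  8.85984723e+01 -2.54444375e-14
  1.03126528e+02 -2.46680708e+00]
above t 3.5 grasp [0.5024 0.1548 0.325 ] F [0.1 0.5 0. ] gap 0.045
```

View pics/above.png

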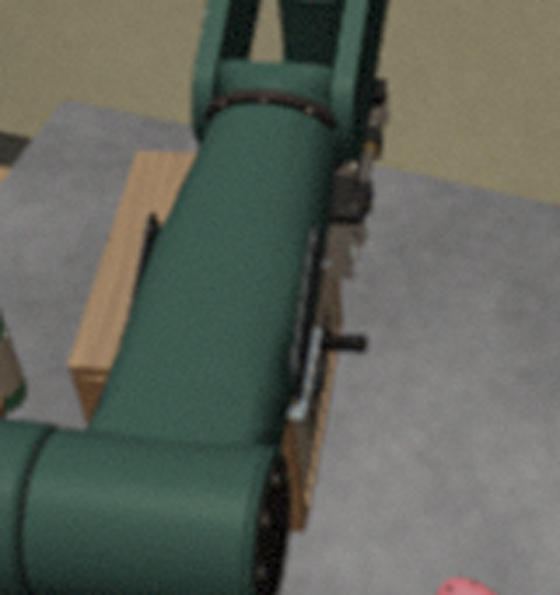

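The arm is above the knob, which shows at crop (345,343). Next I grip it and swing it up.

```bash
python3 - <<'E'
from h import *
R=env.state()["orientation"]; R=best(knob(0),BY)
go(knob(0),R,.12); st("at knob")
fingers.grip(.0); st("gripped")
g=env.state()["finger_gap"]
if 0.012<g<.024:
    for a in np.linspace(0,1.70,9)[1:]:
        go(knob(a),R,.07); st(f"{a:.2f}")
save("lat",get_image("scene"),(180,60,340,230),3.5)
save("latT",get_image("top"),(150,110,310,250),4)
E
```

```text
at knob t 4.9 grasp [0.5028 0.1549 0.1861] F [ 0.5 -0.3 -0.5] gap 0.0448
gripped t 5.5 grasp [0.5046 0.1553 0.1858] F [ 7.   2.1 -2.1] gap 0.0171
0.21 t 5.9 grasp [0.5025 0.1548 0.2061] F [5.7 1.8 1.4] gap 0.0169
0.42 t 6.3 grasp [0.4968 0.1536 0.2252] F [6.7 1.9 2.6] gap 0.0169
0.64 t 6.7 grasp [0.4876 0.1514 0.2433] F [7.2 2.6 5.4] gap 0.0172
0.85 t 7.2 grasp [0.4753 0.1486 0.2588] F [9.2 2.8 8.7] gap 0.0175
1.06 t 7.6 grasp [0.4604 0.1451 0.2718] F [ 9.2  2.7 12.6] gap 0.0168
1.27 t 8.0 grasp [0.4432 0.1412 0.2817] F [ 9.1  2.9 19.2] gap 0.0172
1.49 t 8.4 grasp [0.4226 0.1365 0.2842] F [ 4.3  0.7 19.2] gap 0.0172
1.70 t 8.8 grasp [0.4015 0.1316 0.2794] F [ 1.3 -0.8  4.6] gap 0.0176
```

View pics/latT.png

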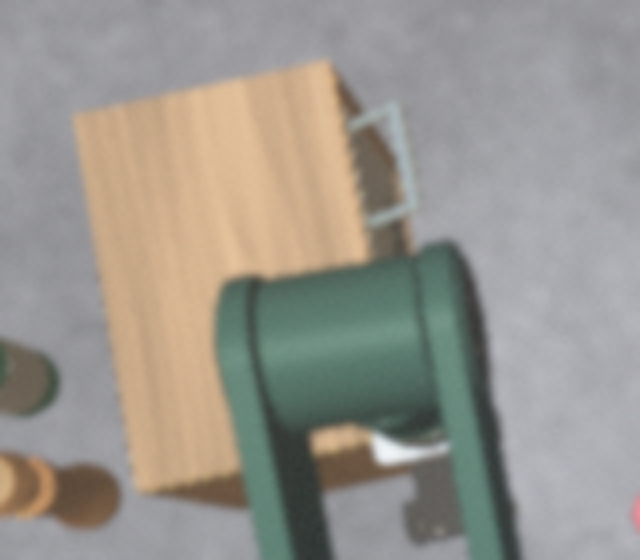

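The latch followed the arc up (gap stayed 17 mm). Now I release it and move to the pull bar, looking on the way.

```bash
python3 - <<'E'
from h import *
R=best(knob(1.7),BY)
fingers.grip(.05)
p=env.state()["tool_pos"]-.078*UP
go(p+.13*UP,R,.15); st()
R2=best(bar(0),BX)
go(bar(0)+.14*UP,R2); fingers.grip(.035); st("above bar")
save("b1",get_image("scene"),(180,60,340,230),3.5)
save("b1T",get_image("top"),(150,110,310,250),4)
E
```

```text
t 10.7 grasp [0.4011 0.1316 0.4053] F [-0.2  1.  -0.1] gap 0.0501
above bar t 12.5 grasp [0.6079 0.1862 0.3722] F [ 0.5 -0.1 -0.3] gap 0.0349
```

View pics/b1.png

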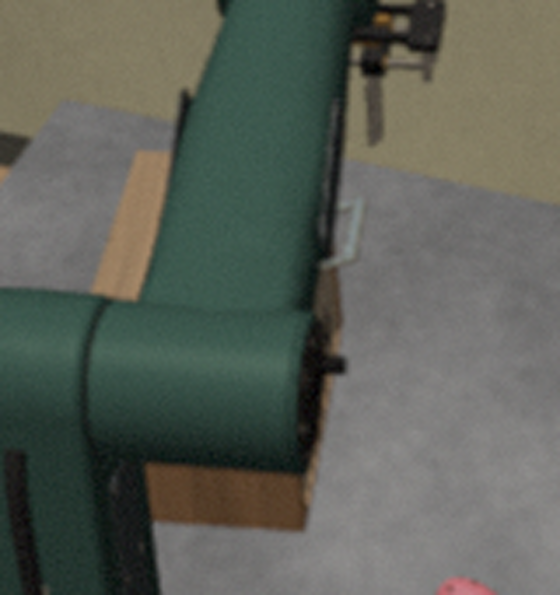

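View pics/b1T.png

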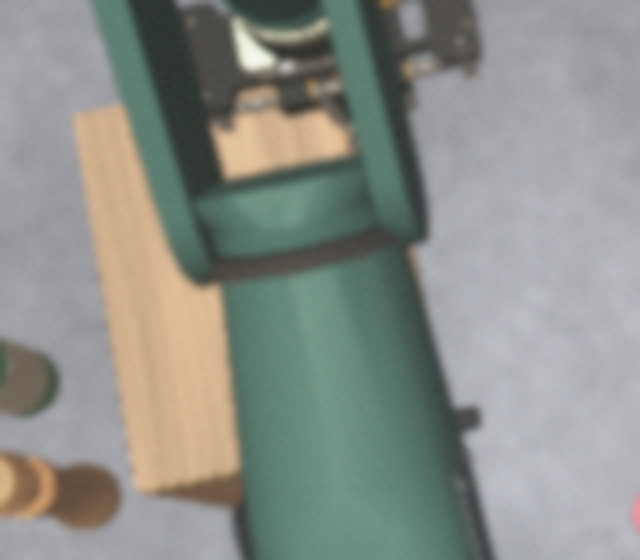

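```bash
python3 - <<'E'
from h import *
for a in(0,.5,.9,1.1,1.3,1.5,1.7):
    k=knob(a)-.018*BX
    print(a,proj("scene",k).round(1),proj("top",k).round(1))
E
```

```text
0 [285.2 158.7] [269.3 185. ]
0.5 [284.1 152.4] [267.8 185.7]
0.9 [282.7 152. ] [267.9 191.5]
1.1 [281.9 153.4] [268.4 196. ]
1.3 [281.1 156. ] [269.2 201.3]
1.5 [280.3 159.6] [270.3 207.2]
1.7 [279.5 164.2] [271.5 213.4]
```

The knob tip is at scene (278,164) and top (268,214). That matches latch ≈1.7 rad, so the latch is up. Now the hopper.

```bash
python3 - <<'E'
from h import *
R=best(bar(0),BX)
go(bar(0),R,.12); st("at bar")
fingers.grip(0); st("gripped")
if .008<env.state()["finger_gap"]<.018:
    for a in np.linspace(0,.71,7)[1:]:
        go(bar(a),R,.07); st(f"{a:.2f}")
    env.sleep(.3); fingers.grip(.024); st("rel")
    go(bar(.71)+.17*UP,R,.15)
    st()
    go(B(-.16,-.02,.45),best(B(-.15,0,.17),BY)); go(np.array([.45,-.2,.45]),best(np.array([.45,-.2,.2]),[.5,.8])); st()
save("h1",get_image("scene"),(180,60,340,230),3.5)
t=get_image("top");cv2.imwrite("pics/h1T_full.png",t)
save("h1T",t,(150,110,310,250),4)
E
```

```text
at bar t 13.9 grasp [0.6083 0.1864 0.2333] F [ 0.4  0.2 -0.1] gap 0.0347
gripped t 14.5 grasp [0.6075 0.1891 0.2325] F [-1.4  6.4  0.5] gap 0.0108
0.12 t 15.0 grasp [0.6131 0.1648 0.2256] F [-1.7  4.1  0.7] gap 0.011
0.24 t 15.5 grasp [0.6184 0.1419 0.2161] F [-0.9  5.8  2. ] gap 0.0109
0.35 t 16.0 grasp [0.6235 0.12   0.2035] F [-0.2  5.1  0.3] gap 0.0113
0.47 t 16.5 grasp [0.6281 0.0996 0.1882] F [-0.1  5.5  0.3] gap 0.0108
0.59 t 17.0 grasp [0.6324 0.0813 0.1705] F [ 1.   4.2 -1. ] gap 0.0106
0.71 t 17.5 grasp [0.6359 0.0657 0.1511] F [ 1.8  5.8 -2.7] gap 0.011
rel t 18.2 grasp [0.6358 0.0644 0.1519] F [-0.2  0.  -0.3] gap 0.0242
 t 19.5 grasp [0.6357 0.065  0.3205] F [-0. -1.  0.] gap 0.0239
 t 22.2 grasp [ 0.4503 -0.1998  0.4498] F [-0.9  0.1  0.5] gap 0.0241
```

View pics/h1.png

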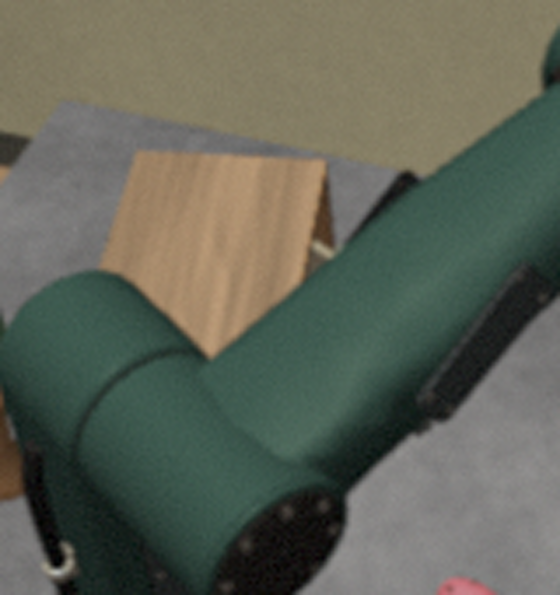

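View pics/h1T.png

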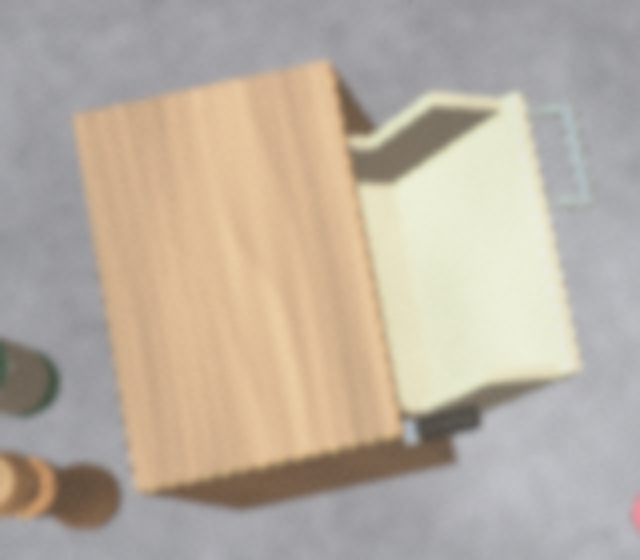

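The hopper is open at about 40° and the latch is up, with its knob at crop (445,425). Now I find the potatoes' axes.

```bash
cat >> h.py <<'E'
def pots(img):
    """brown potatoes on the board area: centre, long axis (world) from top picture"""
    hsv=cv2.cvtColor(img,cv2.COLOR_BGR2HSV)
    m=cv2.inRange(hsv,(8,110,165),(25,255,255)); m[:, :300]=0; m[:,460:]=0; m[:100]=0;m[300:]=0
    n,l,s,c=cv2.connectedComponentsWithStats(m);o=[]
    for i in range(1,n):
        if s[i,4]<40: continue
        v,u=np.nonzero(l==i);W=np.array([atz("top",(a,b),.046)[:2] for a,b in zip(u,v)])
        ev,E=np.linalg.eigh(np.cov(W.T));o.append((c[i].round(1),W.mean(0).round(4),E[:,1].round(3),(4*np.sqrt(ev)).round(3)))
    return o
E
python3 - <<'E'
from h import *
for f in("top0","h1T_full"):
    for o in pots(cv2.imread(f"pics/{f}.png")): print(f,*o)
E
```

```text
top0 [382.6 177.6] [ 0.563  -0.2428] [-0.992  0.127] [0.057 0.208]
top0 [362.4 169.4] [ 0.5923 -0.1718] [-0.507  0.862] [0.05  0.084]
top0 [385.9 220.4] [ 0.4108 -0.2517] [-0.991  0.131] [0.033 0.17 ]
top0 [362.4 215.1] [ 0.4285 -0.1701] [-0.874  0.486] [0.041 0.075]
top0 [399.  217.6] [ 0.4206 -0.2973] [-0.664  0.748] [0.048 0.079]
h1T_full [356.9 172.7] [ 0.5802 -0.1519] [-0.741 -0.671] [0.036 0.054]
h1T_full [383.6 198.1] [ 0.489 -0.245] [-0.88  -0.476] [0.067 0.103]
h1T_full [401.3 214.8] [ 0.4305 -0.3058] [-0.139  0.99 ] [0.048 0.055]
```

View pics/h1T_full.png

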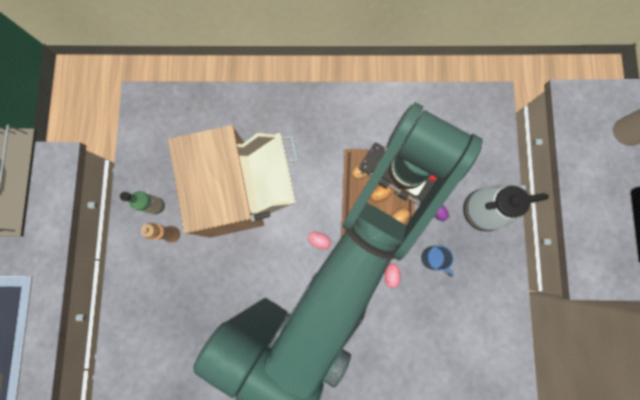

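```bash
sed -i 's/(8,110,165)/(8,110,185)/' h.py; cat >> h.py <<'E'
def pick(c,ax,z=.044):
    c=np.array([c[0],c[1],z]);j=[-ax[1],ax[0]]
    R=best(c,j);go(c+[0,0,.16],R);fingers.grip(.078);go(c,R,.2);st("at potato");fingers.grip(.02);st("gripped")
    go(c+[0,0,.30],R,.25);st("lifted");return env.state()["finger_gap"]>.035
def place(y,x=-.152,z=.165):
    R=best(B(x,y,z),BY);go(B(x,y,.40),R);st("over");
    if env.state()["finger_gap"]<.035: return False
    go(B(x,y,z),R,.2);st("in");ok=env.state()["finger_gap"]>.035
    fingers.grip(.075);env.sleep(.3);go(B(x,y,.40),R,.25);return ok
def look(name):
    t=get_image("top");cv2.imwrite(f"pics/{name}_full.png",t);save(name,t,(220,120,420,260),4)
    for o in pots(t): print(*o)
E
python3 - <<'E'
from h import *
for o in pots(cv2.imread("pics/top0.png")): print(*o)
if pick((.4206,-.2973),(-.664,.748)): print(place(.015))
look("p4")
E
```

```text
[362.3 169.3] [ 0.5924 -0.1712] [-0.518  0.855] [0.043 0.077]
[380.9 192.3] [ 0.5096 -0.2359] [-0.487  0.873] [0.039 0.074]
[362.5 215.3] [ 0.4277 -0.1704] [-0.884  0.468] [0.033 0.065]
[398.9 217.6] [ 0.4205 -0.2972] [-0.666  0.746] [0.04  0.073]
at potato t 25.2 grasp [ 0.4212 -0.2979  0.0453] F [ 0.1 -0.3  0.4] gap 0.0779
gripped t 25.8 grasp [ 0.4209 -0.2975  0.0447] F [0.6 0.5 2.8] gap 0.0516
lifted t 27.1 grasp [ 0.4205 -0.2972  0.3422] F [ 0.5 -0.3  0. ] gap 0.0515
over t 28.8 grasp [0.5331 0.155  0.3997] F [ 0.5 -0.  -0.9] gap 0.0518
in t 30.2 grasp [0.5336 0.1556 0.1664] F [ 0.2  0.5 -0.2] gap 0.0519
True
[362.4 169.4] [ 0.592  -0.1717] [-0.532  0.847] [0.047 0.082]
[380.7 192.3] [ 0.5097 -0.2355] [-0.483  0.876] [0.043 0.077]
[362.4 215.1] [ 0.4283 -0.1703] [-0.861  0.508] [0.037 0.068]
```

View pics/p4.png

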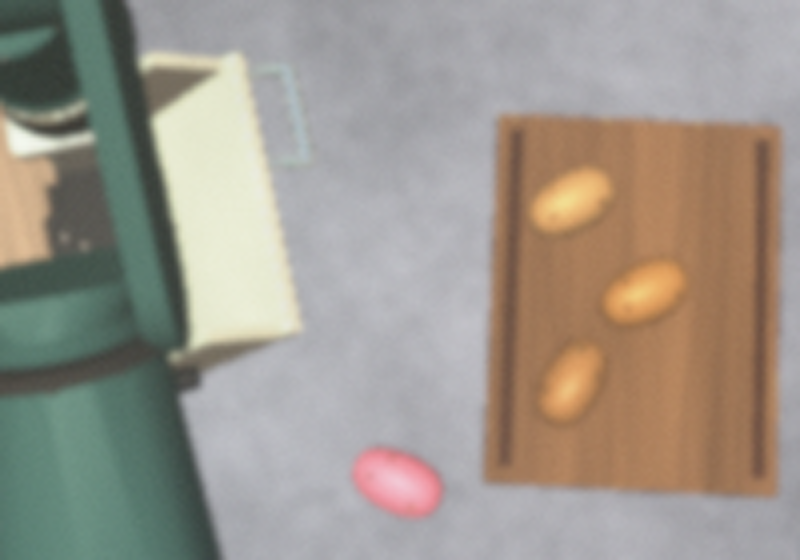

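The board still holds three potatoes, unmoved. I'll take the next one and check the bin while holding it over the board.

```bash
python3 - <<'E'
from h import *
if pick((.5097,-.2357),(-.485,.875)):
    cv2.imwrite("pics/mid.png",get_image("top"))
    print(place(-.055))
look("p2")
save("midc",cv2.imread("pics/mid.png"),(220,110,320,230),5)
E
```

```text
at potato t 35.0 grasp [ 0.5104 -0.2361  0.0453] F [0.2 0.5 0.5] gap 0.0779
gripped t 35.5 grasp [ 0.5098 -0.236   0.0448] F [-1.8  0.   3.4] gap 0.0516
lifted t 36.9 grasp [ 0.5096 -0.2356  0.3421] F [-0.2 -0.6 -1.2] gap 0.0518
over t 38.5 grasp [0.6014 0.1704 0.3997] F [-0.7 -1.1 -1.4] gap 0.0517
in t 39.8 grasp [0.6018 0.1713 0.1668] F [-0.1  1.1 -1.9] gap 0.0517
True
[362.5 169.4] [ 0.5922 -0.1719] [-0.543  0.839] [0.048 0.081]
[362.5 215.1] [ 0.4285 -0.1704] [-0.861  0.508] [0.038 0.069]
```

View pics/midc.png

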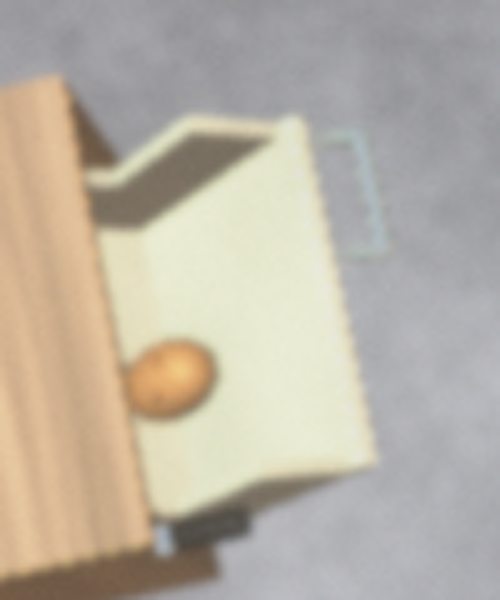

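Potato 1 lies at the bottom of the trough at crop (172,378). Next potato.

```bash
python3 - <<'E'
from h import *
if pick((.5922,-.1718),(-.53,.847)):
    cv2.imwrite("pics/mid2.png",get_image("top"))
    print(place(-.02,z=.175))
look("p1")
save("mid2c",cv2.imread("pics/mid2.png"),(220,110,320,230),5)
E
```

```text
at potato t 44.5 grasp [ 0.5931 -0.1721  0.0456] F [ 0.8 -0.1  0.8] gap 0.0781
gripped t 45.1 grasp [ 0.5923 -0.1722  0.0449] F [-0.8 -1.6  3.3] gap 0.0517
lifted t 46.4 grasp [ 0.5921 -0.1717  0.342 ] F [-0.5  0.2 -1.4] gap 0.052
over t 47.7 grasp [0.5674 0.1627 0.3994] F [ 0.6  0.  -2. ] gap 0.0522
in t 49.0 grasp [0.5677 0.1634 0.1767] F [ 0.  -0.1 -1.3] gap 0.0518
True
[384.3 223.2] [ 0.4008 -0.2461] [-0.798  0.602] [0.039 0.071]
```

View pics/mid2c.png

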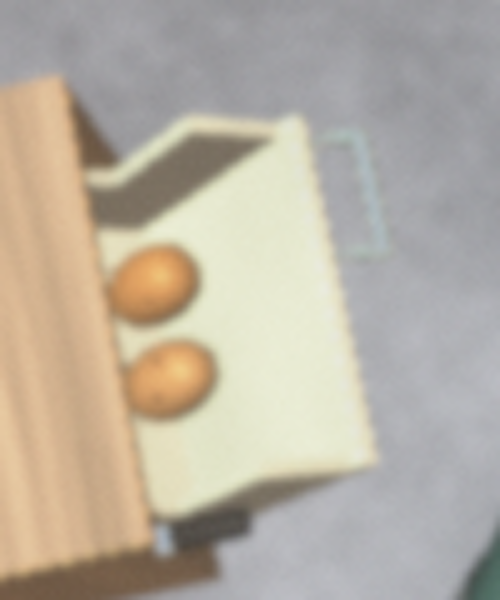

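Two potatoes sit side by side in the trough. The last one has been knocked from (362,215) to (384,223), so I check before picking.

View pics/p1.png

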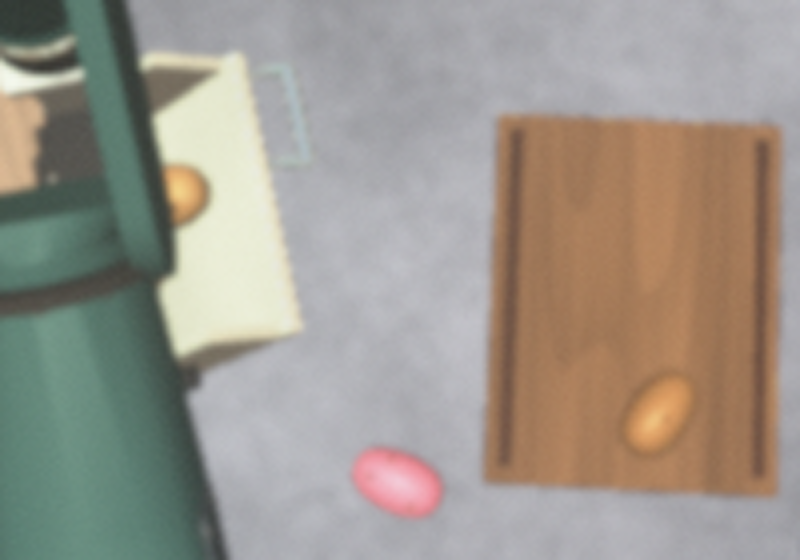

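The last potato is at rest on the board at crop (658,413). I pick it, then look at the bin before placing.

```bash
python3 - <<'E'
from h import *
print(pick((.4008,-.2461),(-.798,.602)))
save("mid3c",get_image("top"),(220,110,320,230),5)
E
```

```text
at potato t 54.0 grasp [ 0.4014 -0.2466  0.0451] F [0.1 1.1 0.1] gap 0.0781
gripped t 54.5 grasp [ 0.4013 -0.2462  0.0448] F [0.5 0.9 3.9] gap 0.0524
lifted t 55.9 grasp [ 0.4006 -0.246   0.3421] F [ 0.5 -0.4 -0.6] gap 0.0519
True
```

View pics/mid3c.png

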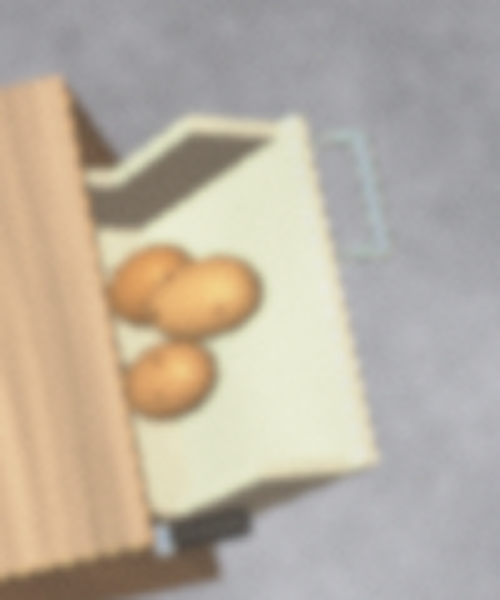

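```bash
python3 - <<'E'
from h import *
def inv(w):
    d=w[:2]-BP[:2];return (d@BX[:2]).round(3),(d@BY[:2]).round(3)
for q,z in[((205,297),.12),((172,378),.085),((150,285),.085)]:
    print(inv(atz("top",(220+q[0]/5,110+q[1]/5),z)))
E
```

```text
(np.float64(-0.14), np.float64(-0.028))
(np.float64(-0.103), np.float64(0.013))
(np.float64(-0.1), np.float64(-0.055))
```

```bash
python3 - <<'E'
from h import *
x,y,z=-.152,.040,.176
R=best(B(x,y,z),BY);go(B(x,y,.40),R);st("over");go(B(x,y,z),R,.2);st("in")
fingers.grip(.062);env.sleep(.4);st("rel");go(B(x,y,.40),R,.25);st()
go(bar(.7)+.2*UP,best(bar(.7),BX))
go(np.array([.42,-.15,.42]),best(np.array([.42,-.15,.2]),BX))
t=get_image("top");save("mid4c",t,(220,110,320,230),5);cv2.imwrite("pics/mid4.png",t)
for o in pots(t): print(*o)
E
```

```text
over t 57.5 grasp [0.5087 0.1495 0.3996] F [-0.4 -0.3 -0.7] gap 0.0521
in t 58.7 grasp [0.5092 0.1501 0.1774] F [ 0.4  0.2 -1.4] gap 0.0519
rel t 59.5 grasp [0.5086 0.1499 0.1771] F [-4.3 -1.8  6.1] gap 0.0622
 t 60.6 grasp [0.5088 0.1503 0.3983] F [-1.  -0.3 -0.4] gap 0.0618
```

View pics/mid4c.png

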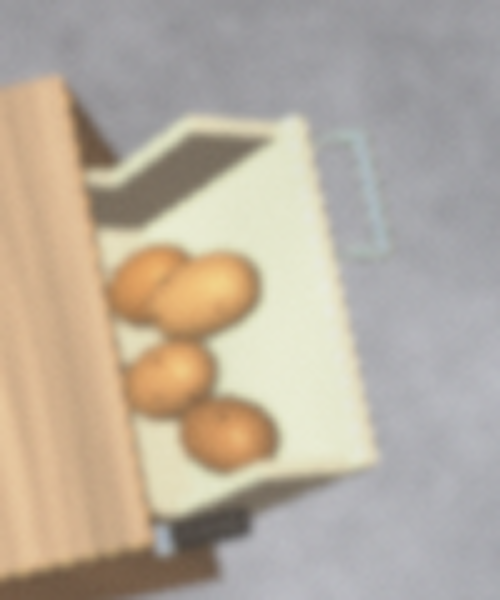

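View pics/mid4.png

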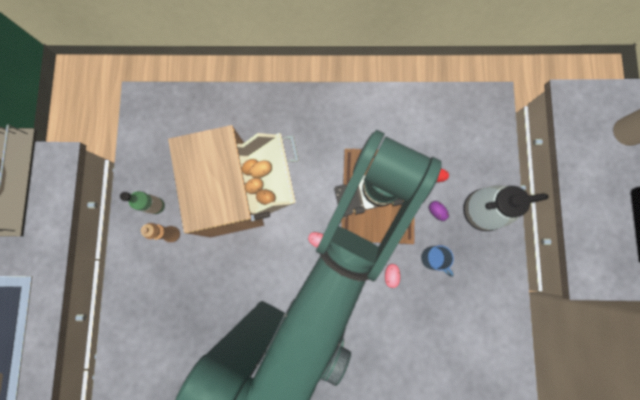

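All four potatoes are in the hopper. I tip it home slowly and watch the force.

```bash
python3 - <<'E'
from h import *
R=best(bar(.71),BX)
fingers.grip(.024);go(bar(.71)+.17*UP,R);go(bar(.71),R,.12);st("at bar")
fingers.grip(0);st("grip")
if .008<env.state()["finger_gap"]<.018:
    for a in np.linspace(.71,-.005,11)[1:]:
        go(bar(a),R,.06);st(f"{a:.2f}")
        if np.linalg.norm(env.state()["contact_force"])>25: print("STOP");break
E
```

```text
at bar t 66.6 grasp [0.6363 0.065  0.153 ] F [ 0.6 -0.6 -0.1] gap 0.024
grip t 67.0 grasp [0.636  0.0653 0.1524] F [-0.3  1.6  3.4] gap 0.0112
0.64 t 67.4 grasp [0.6342 0.0734 0.1634] F [ 2.6 -2.3 -1.7] gap 0.0111
0.57 t 67.8 grasp [0.6318 0.0833 0.1757] F [ 3.3 -5.1  1.7] gap 0.011
0.50 t 68.2 grasp [0.6294 0.0938 0.1869] F [ 1.5 -5.5  3.8] gap 0.0109
0.42 t 68.6 grasp [0.6268 0.105  0.1972] F [ 1.8 -6.6  5.2] gap 0.0107
0.35 t 69.0 grasp [0.624  0.1169 0.2069] F [ 1.9 -8.   7.8] gap 0.0112
0.28 t 69.4 grasp [0.621  0.1294 0.2156] F [ 1.  -7.3 10.2] gap 0.0109
0.21 t 69.8 grasp [0.618  0.1429 0.2234] F [-0.4 -6.  12.2] gap 0.011
0.14 t 70.2 grasp [0.6147 0.1571 0.2297] F [-0.7 -6.2 13.3] gap 0.0114
0.07 t 70.6 grasp [0.6112 0.1719 0.2348] F [-1.6 -5.2 14. ] gap 0.0112
-0.01 t 71.0 grasp [0.6077 0.1869 0.2388] F [-1.1 -3.3 14.1] gap 0.0108
```

```bash
python3 - <<'E'
from h import *
R=best(bar(0),BX)
for d in(.004,.008,.012):
    go(bar(0)+d*BX+.006*UP,R,.03);st(f"push{d}")
env.sleep(.5);st()
fingers.grip(.024);st("rel");go(bar(0)+.17*UP,R,.15);st()
go(np.array([.42,-.15,.42]),best(np.array([.42,-.15,.2]),BX))
t=get_image("top");save("h2",t,(150,110,310,250),4)
save("h2s",get_image("scene"),(180,60,340,230),3.5)
E
```

```text
push0.004 t 71.3 grasp [0.6071 0.191  0.2394] F [1.4 0.7 5.6] gap 0.0111
push0.008 t 71.6 grasp [0.607  0.1917 0.2394] F [ 3.2 -7.1  6.2] gap 0.0109
push0.012 t 71.9 grasp [0.6069 0.1924 0.2394] F [  5.2 -15.5   5.7] gap 0.0112
 t 72.4 grasp [0.6069 0.1923 0.2394] F [  4.1 -15.2   5.9] gap 0.0111
rel t 72.9 grasp [0.6052 0.1973 0.2379] F [ 0.4 -5.5  3.2] gap 0.0241
 t 74.1 grasp [0.6079 0.1868 0.4007] F [ 0.   0.3 -0.2] gap 0.024
```

View pics/h2.png

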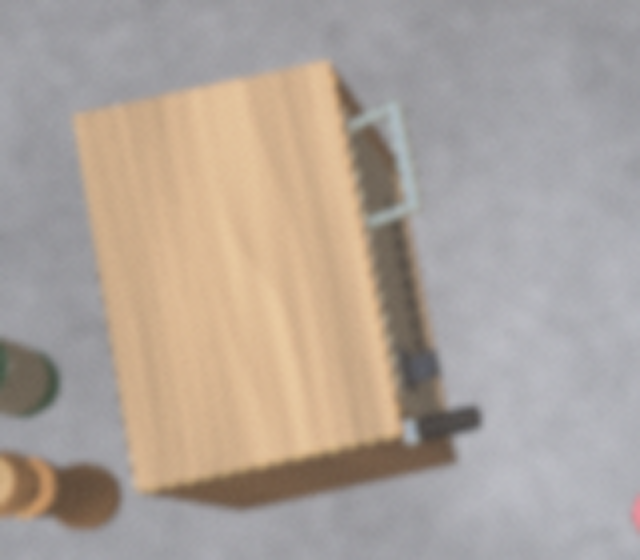

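The hopper stopped hard on its home stop and the bar is back at its starting pixels, crop (398,103) and (414,205). Now the latch comes down.

```bash
python3 - <<'E'
from h import *
R=best(knob(1.7),BY)
fingers.grip(.045)
go(knob(1.7)+.14*UP,R);go(knob(1.7),R,.12);st("at")
fingers.grip(0);st("grip")
if .012<env.state()["finger_gap"]<.024:
    for a in np.linspace(1.7,-.03,10)[1:]:
        go(knob(a),R,.06);st(f"{a:.2f}")
E
```

```text
at t 78.6 grasp [0.4014 0.1316 0.2772] F [0.8 0.3 0.2] gap 0.0448
grip t 79.1 grasp [0.4013 0.1317 0.2764] F [ 0.8 -0.2  0.9] gap 0.0167
1.51 t 79.6 grasp [0.418  0.1354 0.2771] F [-4.8 -1.2  3.9] gap 0.0175
1.32 t 80.0 grasp [0.4358 0.1393 0.2742] F [-0.4 -1.6  4. ] gap 0.0173
1.12 t 80.5 grasp [0.4518 0.143  0.2671] F [-0.2 -2.3 -1.1] gap 0.0171
0.93 t 80.9 grasp [0.4659 0.1463 0.258 ] F [-1.2 -4.4 -1.9] gap 0.0172
0.74 t 81.3 grasp [0.4791 0.1493 0.2465] F [ 0.3 -4.3 -4.4] gap 0.0173
0.55 t 81.8 grasp [0.4893 0.1517 0.2325] F [-1.2 -4.5 -3.8] gap 0.0174
0.35 t 82.2 grasp [0.497  0.1535 0.217 ] F [ 0.1 -4.3 -3.8] gap 0.0168
0.16 t 82.7 grasp [0.5021 0.1546 0.2004] F [ 2.6 -4.3 -2.2] gap 0.0174
-0.03 t 83.1 grasp [0.5045 0.1552 0.1825] F [ 8.2 -3.5 -2.6] gap 0.0175
```

```bash
python3 - <<'E'
from h import *
R=best(knob(0),BY)
for d in(.005,.008): go(knob(0)-d*UP,R,.03);st(f"down{d}")
fingers.grip(.04);st("rel");go(knob(0)+.08*UP,R,.15);fingers.grip(0)
for z in(.225,.216,.213,.210,.208):
    g=knob(0);g[2]=z;go(g,R,.04);st(f"press{z}")
    if env.state()["contact_force"][2]>5:break
go(knob(0)+.2*UP,R,.15)
go(np.array([.42,-.15,.42]),best(np.array([.42,-.15,.2]),BX))
t=get_image("top");save("L",t,(150,110,310,250),4);cv2.imwrite("pics/Lf.png",t)
for a in(0,.06,.1): k=knob(a)-.018*BX;print(proj("scene",k).round(1),proj("top",k).round(1))
E
```

```text
down0.005 t 83.4 grasp [0.5046 0.1552 0.1807] F [ 6.8 -4.3  0.1] gap 0.0172
down0.008 t 83.6 grasp [0.5047 0.1552 0.178 ] F [ 7.4 -3.6  0.8] gap 0.0172
rel t 84.2 grasp [0.5022 0.155  0.1769] F [-0.3 -0.3  0.8] gap 0.04
press0.225 t 86.8 grasp [0.5025 0.1548 0.2254] F [-0.1 -1.   0.5] gap 0.0004
press0.216 t 87.2 grasp [0.5022 0.1548 0.2155] F [ 0.2 -0.5  0.4] gap 0.0004
press0.213 t 87.4 grasp [0.5026 0.1549 0.2134] F [1.  0.4 1.8] gap 0.0006
press0.21 t 87.7 grasp [0.5024 0.1549 0.2131] F [-2.4 -0.   9.8] gap 0.0008
[285.2 158.7] [269.3 185. ]
[285.1 157.6] [269.  184.7]
[285.1 157. ] [268.9 184.5]
```

View pics/L.png

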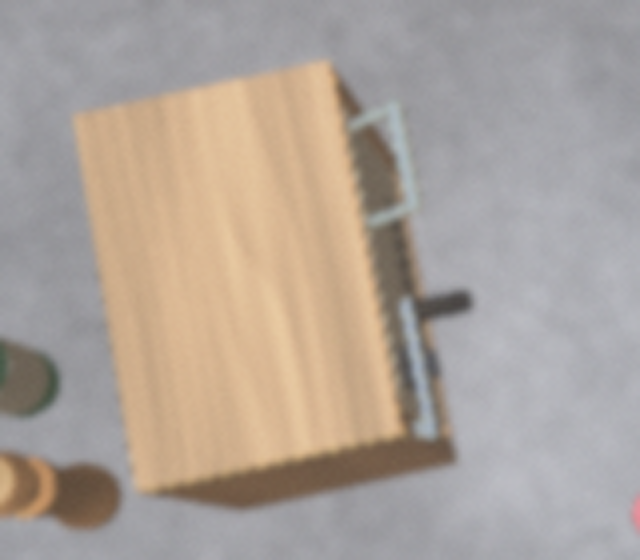

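View pics/Lf.png

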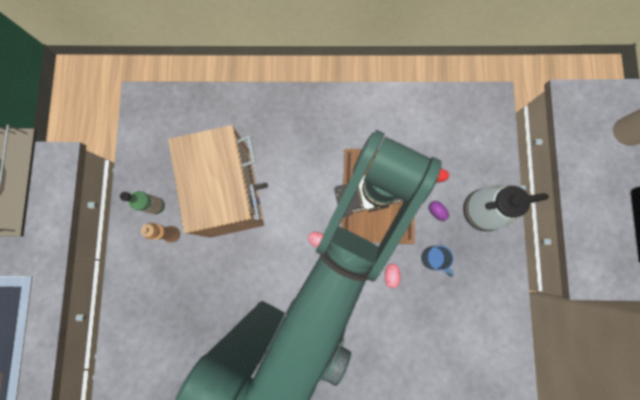

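The fingertips met the knob's top firmly at z 0.194 m, its height with the latch at 0. The knob tip at top (267,185) and the bar match the start picture, and the bystanders are unmoved. I hand in.

```bash
python3 - <<'E'
from h import *
st();env.hand_in();st()
E
```

```text
t 90.3 grasp [ 0.4204 -0.1493  0.4196] F [-0.2  0.7  0.2] gap 0.0004
the job is handed in; nothing more can be done
the job is handed in; nothing more can be done
```

I handed the job in at about 90 s of the 210 s allowed, and all my checks agreed; the hand-in itself reports no verdict. There were four potatoes this time, and all four are in the hopper, which is home with its latch bar down.

- **Sequence:** I swung the latch up to about 1.7 rad, tipped the hopper to about 40° (0.71 rad commanded), put the four brown potatoes in, tipped it home and lowered the latch. The last potato was knocked a few centimetres aside during the run, so I found it again before picking it up. I did not touch the pink, red and purple look-alikes.
- **Hopper and potatoes:** With the hopper still tipped, the picture showed all four potatoes inside it. I pushed the hopper home until it met a hard stop, and the pull bar then looked the same as in the picture before it was opened. I could not see the potatoes again once it was closed.
- **Latch:** The fingertips met the knob's top firmly at 0.194 m, which is its height with the latch fully down, and the knob looked the same as in the first picture.
- **Bystanders:** The kettle, mill, oil bottle and mug looked unmoved in the last picture, and the arm was clear of everything.

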